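# Feed the next sample plate to the weighing pan

### The job

Two open magazines hold stacks of white sample plates. From the fuller one, slide the bottom plate out through the front by its tongue, so that the plates above drop down in their place, and lay it flat with its square part on the middle of the stainless weighing pan. Do not lift or pull out the plates above it, and leave the plates in the other magazine alone.

Things in the scene. Friction and masses are not known exactly. Their poses are not given: they have to be found in the camera images.
- full_magazine: The fuller magazine (4 plates), fixed, left or right. Grey base 72 (x) x 84 (y) x 14 mm high under the plates, narrower and to 92 mm behind under the rear tongues; dark steel corner angles up to 76 mm above the bench. Origin: under the plates' middle, on the bench; z up, -x to its front (robot side, turned up to 17 deg). Lips of the front angles, 36 mm from the centre, start 17 mm above the base: only the bottom plate can slide out, toward -x.
- full_plate_1: Bottom plate there, to be drawn out: white plastic square 56 x 56 mm with a tongue 24 mm wide, 60 mm long from the middle of one edge; all 12 mm thick, 80 g. Origin: centre of the square's underside; tongue along its -x, ending 88 mm from the origin. Only plate there with its tongue at the front, 14 mm above the bench, free on both sides to grip across. About 3 mm play each side in the magazine.
- full_plate_2: Plate next above it: the same plate turned round, its tongue sticking out at the back of the magazine. Same origin and axes. Starts 12 mm higher.
- full_plate_3: Third plate from below in the fuller magazine, the same, tongue at the back.
- full_plate_4: Top plate in the fuller magazine, the same, tongue at the back.
- low_magazine: The other magazine, of the same build and axes, holding only two plates; its plates are to be left alone. Fixed.
- low_plate_1: Bottom plate in the other magazine, the same plate, tongue at the front.
- low_plate_2: Top plate in the other magazine, the same plate, tongue at the back.
- weighing_pan: A square stainless weighing pan lying on the bench to the right, 165 x 170 mm, fixed. Origin: centre of its underside, at bench height; its flat top is 12 mm above the origin; z up.
Not all that is in view belongs to the job. Leave any blue look-alike of the full_plate_4 alone.

How it is judged (in metres and radians):
On the way:
1. the bottom plate has been drawn out through the front gate of the fuller magazine, low down, by more than 50 mm (x of full_plate_1 in the frame of full_magazine between -0.14 and -0.05 m and z of full_plate_1 in the frame of full_magazine below 0.06 m and y of full_plate_1 in the frame of full_magazine between -0.03 and 0.03 m), for 0.04 s.
At the end, for the whole second after the job is handed in: The bottom plate of the fuller magazine rests flat (within 6 degrees) on the pan, its square's centre within 40 mm of the pan's centre; the other three have each dropped by one plate and lie flat in the magazine (within 5 mm of the new height, 12 mm of its centre) (horizontal distance between full_plate_1 and weighing_pan below 0.04 m and z of full_plate_1 in the frame of weighing_pan between 0.008 and 0.016 m and angle between each of full_plate_1, full_plate_2, full_plate_3, full_plate_4's own z axis and vertical below 0.1 rad and linear speed of full_plate_1 below 0.02 m/s and z of full_plate_2 in the frame of full_magazine below 0.019 m and horizontal distance between each of full_plate_2, full_plate_3, full_plate_4 and full_magazine below 0.012 m and z of full_plate_3 in the frame of full_magazine below 0.031 m and z of full_plate_4 in the frame of full_magazine below 0.043 m); the robot touches nothing.
It fails at once if a plate above the bottom one is lifted by more than 10 mm or pulled out of the magazine (z of full_plate_2 in the frame of full_magazine above 0.036 m or z of full_plate_3 in the frame of full_magazine above 0.048 m or z of full_plate_4 in the frame of full_magazine above 0.06 m or horizontal distance between any of full_plate_2, full_plate_3, full_plate_4 and full_magazine above 0.03 m).
It fails at once if a plate of the other magazine is moved by more than 10 mm (distance of any of low_plate_1, low_plate_2 from where it was at the start of the episode above 0.01 m).
It also fails if it takes over 40 s, if anything falls off the work surface, if the arm or the gripper's body presses on something with over 40 N, if the wrist force passes 120 N, or if a joint passes its speed limit or range.

### The arm

A 6-joint arm with a two-finger parallel gripper is mounted at the origin on a cart in front of the work surface, level with it; the furniture and walls round the work are solid. World frame = base frame: x ahead of the robot, y to its left, z up, the work surface at z = 0. Lengths are in m, angles in degrees, forces in N, time in s.
With the tool pointing down it reaches from about 0.25 to 0.725 m from the base axis. Payload 9.7 kg.
Tool frame: the origin (TCP) lies between the finger pads; the fingertips stand 22 mm ahead of it and the grasp point (between the pads) lies 3 mm ahead of it; z points along the fingers, y is the line along which they close (so a half turn about z gives the same grasp; the last joint's range is limited). The gripper opens to 85 mm and grips with 20 to 120 N. Pads are 22 mm wide; open, the fingers measure 114 mm over their backs; the gripper's body (76 mm by 85 mm) begins 54 mm behind the grasp point. The pads swing forward as they close: fully open they stand 13 mm farther back than shut.
Start: joints at [76.662, 4.979, 10.078, 95.1, 0, 90], TCP at [0.127, 0.535, 0.253] pointing down, gripper open.
Joint ranges: [-179.16, 179.16], [-48.56, 103.87], [-65.8, 70.77], [-126.05, 130.52], [-82.76, 87.17], [-180, 180]. Speed limits (degrees/s): [127.2, 127.2, 147.25, 180, 180, 180].

### API

Orientations are given as [roll, pitch, yaw] about the fixed x, y, z axes, in that order (R = Rz(yaw) Ry(pitch) Rx(roll)).
In Python, from workcell import bot, viewer, finder gives the robot as it stands.
- The arm moves only by the tool move_arm, never from a script. Its arguments are lists of equal length, an entry for each row: "offset": the shift along the tool's x, y, z in cm, a list of three; "twist": the turn, a rotation vector about the tool's x, y, z in rad, a list of three; "grip": the opening, from 0 (shut) to 1 (fully open). In form: {"offset": [[x, y, z], ...], "twist": [[ax, ay, az], ...], "grip": [grip, ...]}. A call has 1 to 5 rows; each row shifts and turns the commanded pose from where the row before left it, along the tool's axes as they then stand; what a row does not reach is not made up. A row lasts 1/10 s, in which the tool goes at most 50 mm and 8.59 degrees, less where a joint would pass 70% of its speed; a pose out of reach is approached as far as the arm can. A call is refused whole if a number of a shift passes 5 or a number of a turn 0.15, either way. A call with a gripper value outside its range is refused whole. The fingers move at their own pace and stop on an object; "force" is the grip in N (left out, the last holds). Time passes only in rows, so rows that do not move let the fingers close. It gives the time, the measured TCP pose, the force, the opening and the grip force at its end, in the units of the state.
- bot.get_obs(): the state, without advancing time (a new reading comes with each control period).
- viewer.camera(name): name is "scene" or "side" or "wrist"; returns a dict with "color" (400x640x3 uint8, red, green, blue), "depth" (400x640 float32, m along the optical axis (not along the pixel's ray), 0 where there is no reading), "vfov" (degrees; the focal length in pixels is half the picture's height over the tangent of half this angle, whatever the lens; pixels are square), "cx", "cy" (the principal point, pixels), "position" and "attitude" of the camera in the world; the wrist camera has in their place "tool_from_camera" (4x4, takes a point from camera to tool coordinates, whose origin is the TCP and whose axes are the flange's). Camera axes: x right, y down, z forward; pixel columns grow to the right and rows downward; lengths in m; the calibration is good to about 2 mm. A picture is of the moment at which its call begins: read the wrist's pose just before it.
- bot.job_done(): hands the job in; it is judged then, once.
Trained networks look in a picture, given as the dict that the camera call returned (one of the last four; its "shot" number tells which), for a name from the list of things; names that differ only in an ending like _2 or _b are one class to them, and where a whole thing is asked for, a point or a joint stands for the part that bears it (a point fixed in the world has none). Each returns a list of dicts, best first, with "p" (0 to 1); they miss things now and then, are a little off and sometimes report something else, mostly with a low value. They report only what shows in the picture. A call takes as long as a camera call. They do not tell look-alikes from the thing itself.
- finder.boxes_of(picture, thing): "position" ([column, row] in pixels, amid what is visible of it).
- finder.pinpoint(picture, thing): "position" ([column, row] in pixels: a listed point, or the origin of a listed thing).
The state is a dict: "time": time; "q": joint angles; "qd": joint speeds; "joint_efforts": joint torques, N m; "ee_pos": TCP position; "tcp_rot": TCP orientation; "wrist_force": force on the tool from outside, world axes, zero at the start; "torque": the same for the moment, N m; "opening": finger opening in m; "grasp_force": force on a finger pad.
Only numpy, scipy, OpenCV 4.12 (cv2) and the standard library are available. Lean on these libraries where they do the work, as an engineer would, in place of code of your own. Each camera call takes 0.05 s, during which the arm holds its last target. There are 200 camera calls.

## Working session

There is one attempt and no reset: what is moved stays moved. The work goes in short steps, Python scripts to look and compute and a tool call to move; the robot and the scene stay as the last step left them, time stands still between calls to the robot, and variables do not carry over. Pictures are saved under pics/ and viewed, at most 10 in all, crops included, and the job is handed in when it is done.

Besides the shell and the picture viewer there is one more tool, called after "Call:" as a command line: name --argument value ..., lists and objects as JSON in quotes. move_arm: Moves the arm, as the interface text tells. Its arguments: {"type":"object","properties":{"offset":{"type":"array","items":{"type":"array","items":{"type":"number"}}},"twist":{"type":"array","items":{"type":"array","items":{"type":"number"}}},"grip":{"type":"array","items":{"type":"number"}},"force":{"type":"number"}},"required":["offset","twist","grip"]}

```bash
mkdir -p pics; cat > h.py <<'E'
import numpy as np, cv2
from scipy.spatial.transform import Rotation as R
from workcell import bot, viewer, finder
def K(p):
    f=200/np.tan(np.radians(p["vfov"])/2); return f,p["cx"],p["cy"]
def pose(p,obs=None):
    if "position" in p:
        a=np.array(p["attitude"]); 
        Rm=a if a.shape==(3,3) else R.from_euler("xyz",a,degrees=True).as_matrix()
        return Rm,np.array(p["position"])
    T=np.array(p["tool_from_camera"]); Rt=R.from_euler("xyz",obs["tcp_rot"],degrees=True).as_matrix()
    return Rt@T[:3,:3], Rt@T[:3,3]+np.array(obs["ee_pos"])
def cloud(p,obs=None):
    f,cx,cy=K(p); Rm,t=pose(p,obs); d=p["depth"]
    v,u=np.mgrid[0:400,0:640]
    P=np.stack([(u-cx)/f*d,(v-cy)/f*d,d],-1)@Rm.T+t
    P[d==0]=np.nan
    return P
def save(n,img): cv2.imwrite("pics/"+n,cv2.cvtColor(img,cv2.COLOR_RGB2BGR))
E
python3 - <<'E'
from h import *
o=bot.get_obs(); print(o)
ims=[]
for c in ["scene","side"]:
    p=viewer.camera(c); ims.append(p["color"]); print(c,{k:p[k] for k in p if k not in("color","depth")})
    P=cloud(p)
    for t in ["full_magazine","full_plate_1","weighing_pan","low_magazine"]:
        for b in finder.pinpoint(p,t)[:3]:
            u,v=np.round(b["position"]).astype(int); print(t,b["p"],u,v,P[min(v,399),min(u,639)].round(3))
    save(c+".png",p["color"])
E
```

```text
{'time': 0.0, 'q': array([ 7.66624565e+01,  5.01210260e+00,  1.00333116e+01,  9.51001758e+01,
       -1.55053733e-03,  8.99989915e+01]), 'qd': array([ 0.04332608, -0.08619799, -0.10939698, -0.08322266,  0.04650144,
       -0.0841785 ]), 'joint_efforts': array([-3.98313796e-04, -5.20394933e+01,  4.64798677e+01,  1.65694073e-02,
       -4.92892366e-05,  4.68901419e-06]), 'ee_pos': array([0.12683667, 0.53495994, 0.25256321]), 'tcp_rot': array([-1.79921033e+02,  1.54914595e-03,  1.66663467e+02]), 'wrist_force': array([ 0.51658578, -0.42383519, -0.23858205]), 'torque': array([-0.00064404, -0.02369663,  0.02616432]), 'grasp_force': 0.0, 'opening': 0.0852937068982363}
scene {'vfov': 42.45940784713588, 'cx': 316.47747067074624, 'cy': 209.77468916539323, 'position': array([-0.04050495, -1.14315782,  0.62268147]), 'attitude': array([-115.29692514,   -1.0445807 ,  -26.47848587]), 'shot': 1}
full_magazine 0.76 309 189 [0.587 0.142 0.016]
full_plate_1 0.75 240 184 [0.413 0.272 0.012]
full_plate_1 0.59 312 175 [0.594 0.137 0.062]
full_plate_1 0.47 309 172 [0.583 0.135 0.074]
weighing_pan 0.56 353 266 [ 0.488 -0.292  0.013]
low_magazine 0.66 341 217 [ 0.572 -0.084  0.026]
side {'vfov': 49.196951344768586, 'cx': 324.34934508004085, 'cy': 199.0051249607643, 'position': array([0.16826488, 0.93002238, 0.66184587]), 'attitude': array([-119.36465359,    0.31848009, -159.07963374]), 'shot': 2}
full_magazine 0.69 270 262 [0.585 0.208 0.03 ]
full_plate_1 0.87 313 318 [0.43  0.322 0.01 ]
full_plate_1 0.61 271 254 [0.579 0.211 0.056]
full_plate_1 0.6 269 249 [0.584 0.21  0.069]
weighing_pan 0.57 367 188 [ 0.486 -0.272  0.006]
low_magazine 0.87 308 215 [ 0.58  -0.011  0.034]
```

View pics/scene.png

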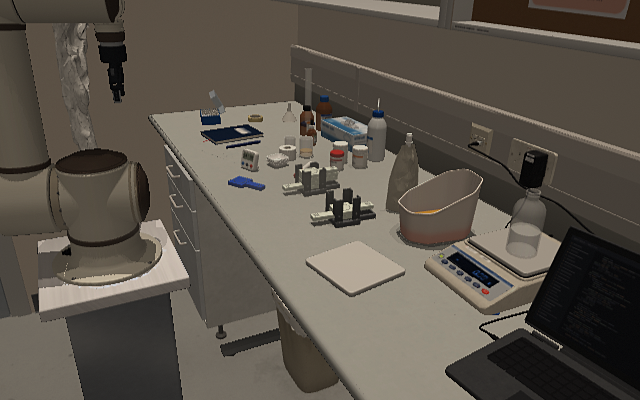

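View pics/side.png

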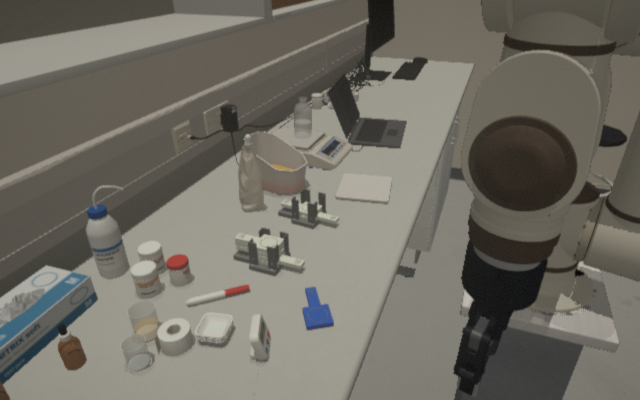

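Scene picture: the full magazine is the left one, at about (309,180), and the low one is at (341,210). The pan is at (354,266) and the blue look-alike is flat on the bench at (246,183). The side view agrees: magazines at (265,252) and (308,211), pan at (365,187), blue piece at (316,310).

Candidates for the bottom plate: the white tongue at the left magazine's front (285,190), the one at the low magazine's front (318,215), and the blue piece (246,183). I choose the left magazine and will check it up close with the wrist camera.

Call:
move_arm --offset '[[-4,-2.8,-0.5],[-4,-2.8,-0.5],[-4,-2.8,-0.5],[-4,-2.8,-0.5],[-4,-2.8,-0.5]]' --twist '[[0,0,0],[0,0,0],[0,0,0],[0,0,0],[0,0,0]]' --grip '[1,1,1,1,1]'

```text
time: 1.0
ee_pos: [0.29, 0.3512, 0.2787]
tcp_rot: [180.0, 0.0, 166.7]
wrist_force: [1.0, 0.8, 0.1]
opening: 0.0852
grasp_force: 0.0
```

Call:
move_arm --offset '[[-4,-2.8,-0.5],[-4,-2.8,-0.5],[-4,-2.8,-0.5],[-4,-2.8,-0.5],[-3,-2.1,0]]' --twist '[[0,0,0],[0,0,0],[0,0,0],[0,0,0],[0,0,0]]' --grip '[1,1,1,1,1]'

```text
time: 1.5
ee_pos: [0.4449, 0.1773, 0.2991]
tcp_rot: [180.0, 0.1, 166.6]
wrist_force: [0.7, 1.6, -0.8]
opening: 0.0853
grasp_force: 0.0
```

Call:
move_arm --offset '[[0,0,0],[0,0,0],[0,0,0],[0,0,0],[0,0,0]]' --twist '[[0,0,0.145],[0,0,0.145],[0,0,0.145],[0,0,0.145],[0,0,0.145]]' --grip '[1,1,1,1,1]'

```text
time: 2.0
ee_pos: [0.4434, 0.1795, 0.2983]
tcp_rot: [180.0, -0.0, 124.8]
wrist_force: [0.4, 0.0, -0.1]
opening: 0.0855
grasp_force: 0.0
```

Call:
move_arm --offset '[[0,0,0],[0,0,0],[0,0,0],[0,0,0],[0,0,0]]' --twist '[[0,0,0.145],[0,0,0.145],[0,0,0.145],[0,0,0.145],[0,0,0.145]]' --grip '[1,1,1,1,1]'

```text
time: 2.5
ee_pos: [0.4434, 0.1796, 0.2984]
tcp_rot: [180.0, -0.0, 83.2]
wrist_force: [-0.0, -0.7, 1.0]
opening: 0.0853
grasp_force: 0.0
```

Call:
move_arm --offset '[[0,0,0],[0,0,0],[0,0,0],[0,0,0],[0,0,0]]' --twist '[[0,0,0.145],[0,0,0.145],[0,0,0.145],[0,0,0.145],[0,0,0.145]]' --grip '[1,1,1,1,1]'

```text
time: 3.0
ee_pos: [0.4434, 0.1796, 0.2983]
tcp_rot: [180.0, -0.0, 41.7]
wrist_force: [0.4, -0.2, 0.2]
opening: 0.0854
grasp_force: 0.0
```

Call:
move_arm --offset '[[0,0,0],[0,0,0],[0,0,0],[0,0,0],[0,0,0]]' --twist '[[0,0,0.145],[0,0,0.145],[0,0,0.145],[0,0,0.145],[0,0,0.145]]' --grip '[1,1,1,1,1]'

```text
time: 3.5
ee_pos: [0.4649, 0.083, 0.2982]
tcp_rot: [-175.8, 0.6, 7.9]
wrist_force: [1.3, 0.5, -0.1]
opening: 0.0855
grasp_force: 0.0
```

```bash
python3 - <<'E'
from h import *
o=bot.get_obs(); print(o["time"],o["ee_pos"],o["tcp_rot"],o["q"].round(1))
p=viewer.camera("wrist"); print(np.round(p["tool_from_camera"],3)); P=cloud(p,o)
np.savez("w1.npz",c=p["color"],P=P)
for t in ["full_magazine","full_plate_1","low_magazine"]:
    for b in finder.pinpoint(p,t)[:4]:
        u,v=np.round(b["position"]).astype(int); print(t,b["p"],u,v,P[min(v,399),min(u,639)].round(3))
save("w1.png",p["color"])
E
```

```text
3.5 [0.4649235  0.08300515 0.29822219] [-175.80615984    0.5900628     7.85002753] [  7.8  -3.9   6.1 100.6   4.2 179.9]
[[-0.    -0.965 -0.263  0.067]
 [ 1.    -0.    -0.001  0.   ]
 [ 0.001 -0.263  0.965 -0.12 ]
 [ 0.     0.     0.     1.   ]]
full_plate_1 0.87 150 162 [0.429 0.302 0.013]
full_plate_1 0.81 266 9 [0.601 0.167 0.06 ]
low_magazine 0.61 479 58 [ 0.588 -0.039  0.037]
```

View pics/w1.png

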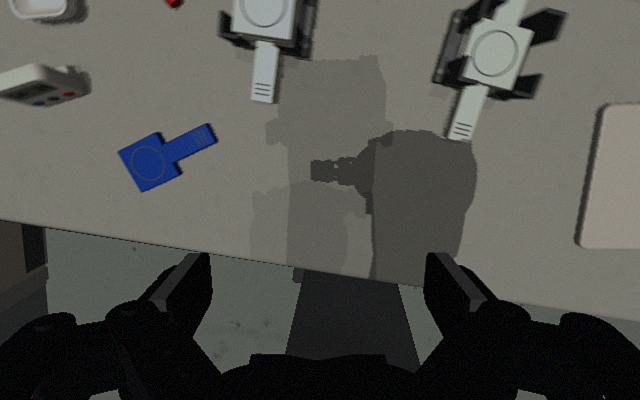

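Wrist view: the left stack's front tongue runs from (265,40) to (262,100), with its top plate at z = 0.06, which means 4 plates. The right stack's top is at 0.037, so 2 plates, and the blue look-alike is at (150,160). The wrist is at its range limit (yaw = q1 + 180 − q6), so I'll turn the other way, to yaw ≈ 180. First, the orientation of the tongue and the pan.

```bash
cat >> h.py <<'E'
def tongue(P,c,cen,zr=(0.019,0.031),rad=0.13):
    c=c.astype(int); br=c.min(-1); sat=c.max(-1)-br
    d=np.hypot(P[...,0]-cen[0],P[...,1]-cen[1])
    m=(br>110)&(sat<60)&(P[...,2]>zr[0])&(P[...,2]<zr[1])&(d<rad)&(P[...,0]<cen[0]-0.03)
    n,l,s,_=cv2.connectedComponentsWithStats(m.astype(np.uint8))
    k=1+np.argmax(s[1:,4]); q=P[l==k]
    r=cv2.minAreaRect(q[:,:2].astype(np.float32)*1000)
    return r,cv2.boxPoints(r).round(1),np.median(q[:,2]),len(q)
def toppl(P,c,cen,z,rad=0.07):
    c=c.astype(int); m=(c.min(-1)>100)&(abs(P[...,2]-z)<0.005)&(np.hypot(P[...,0]-cen[0],P[...,1]-cen[1])<rad)
    return cv2.minAreaRect(P[m][:,:2].astype(np.float32)*1000),m.sum()
E
python3 - <<'E'
from h import *
w=np.load("w1.npz"); print(tongue(w["P"],w["c"],(0.59,0.17)))
P=w["P"]; c=w["c"].astype(int); m=(c.min(-1)>110)&(abs(P[...,2]-.026)<.02)&(P[...,1]>.1)&(P[...,1]<.22)
print(m.sum(),np.percentile(P[m][:,2],[5,50,95]), c[80,263],c[20,262],P[80,263],P[95,263])
p=viewer.camera("scene");P=cloud(p)
m=(abs(P[...,2]-.012)<.006)&(P[...,1]<-.15)&(P[...,1]>-.42)&(P[...,0]<.62)&(P[...,0]>.35)&(p["color"].min(-1)>90)
r=cv2.minAreaRect(P[m][:,:2].astype(np.float32)*1000);print("pan",r,m.sum())
E
```

```text
(((538.96630859375, 173.7234649658203), (24.196495056152344, 42.40975570678711), 88.97319030761719), array([[517.5, 162. ],
       [560. , 161.2],
       [560.4, 185.4],
       [518. , 186.2]], dtype=float32), np.float64(0.025091217099462992), 910)
1303 [0.02281003 0.02504956 0.02639926] [159 162 167] [163 168 167] [0.53964638 0.17188475 0.02613139] [0.5244326  0.17071503 0.02498896]
pan ((497.3567199707031, -283.24713134765625), (167.77867126464844, 173.05467224121094), 9.454631805419922) 2846
```

Call:
move_arm --offset '[[0,0,0],[0,0,0],[0,0,0],[0,0,0],[0,0,0]]' --twist '[[0,0,-0.145],[0,0,-0.145],[0,0,-0.145],[0,0,-0.145],[0,0,-0.145]]' --grip '[1,1,1,1,1]'

```text
time: 4.25
ee_pos: [0.4645, 0.085, 0.2983]
tcp_rot: [-176.5, -2.3, 49.9]
wrist_force: [-0.5, -1.0, -0.2]
opening: 0.0853
grasp_force: 0.0
```

Call:
move_arm --offset '[[0,0,0],[0,0,0],[0,0,0],[0,0,0],[0,0,0]]' --twist '[[0,0,-0.145],[0,0,-0.145],[0,0,-0.145],[0,0,-0.145],[0,0,-0.145]]' --grip '[1,1,1,1,1]'

```text
time: 4.75
ee_pos: [0.4645, 0.085, 0.2983]
tcp_rot: [-178.9, -4.0, 91.5]
wrist_force: [0.1, 0.2, -0.0]
opening: 0.0851
grasp_force: 0.0
```

Call:
move_arm --offset '[[0,0,0],[0,0,0],[0,0,0],[0,0,0],[0,0,0]]' --twist '[[0,0,-0.145],[0,0,-0.145],[0,0,-0.145],[0,0,-0.145],[0,0,-0.145]]' --grip '[1,1,1,1,1]'

```text
time: 5.25
ee_pos: [0.4645, 0.085, 0.2984]
tcp_rot: [178.1, -3.7, 133.1]
wrist_force: [0.1, -0.0, 0.3]
opening: 0.0857
grasp_force: 0.0
```

Call:
move_arm --offset '[[0,0,0],[0,0,0],[0,0,0],[0,0,0],[0,0,0]]' --twist '[[0,0,-0.145],[0,0,-0.145],[0,0,-0.145],[0,0,-0.145],[0,0,-0.145]]' --grip '[1,1,1,1,1]'

```text
time: 5.75
ee_pos: [0.4645, 0.085, 0.2983]
tcp_rot: [176.1, -1.5, 174.7]
wrist_force: [0.4, -0.2, 0.2]
opening: 0.0857
grasp_force: 0.0
```

```bash
cat >> h.py <<'E'
def rel(tp,yaw):
    o=bot.get_obs(); Rt=R.from_euler("xyz",o["tcp_rot"],degrees=True); Rg=R.from_euler("xyz",[180,0,yaw],degrees=True)
    off=np.array(tp)-o["ee_pos"]
    print(o["time"],"off cm now-frame",(Rt.inv().apply(off)*100).round(2),"twist",(Rt.inv()*Rg).as_rotvec().round(3),"off in goal frame",(Rg.inv().apply(off)*100).round(2))
E
python3 -c "
from h import *
rel((0.495,0.174,0.22),179)"
```

```text
5.75 off cm now-frame [-2.42  8.6   8.37] twist [ 0.069 -0.024 -0.077] off in goal frame [-2.9   8.95  7.83]
```

Call:
move_arm --offset '[[0,0,0],[-1,3,2.6],[-1,3,2.6],[-0.9,3,2.6],[0,0,0]]' --twist '[[0.069,-0.024,-0.077],[0,0,0],[0,0,0],[0,0,0],[0,0,0]]' --grip '[1,1,1,1,1]'

```text
time: 6.25
ee_pos: [0.4948, 0.1765, 0.2159]
tcp_rot: [-179.9, -0.3, 178.8]
wrist_force: [-0.3, -0.4, -0.5]
opening: 0.0855
grasp_force: 0.0
```

```bash
python3 - <<'E'
from h import *
o=bot.get_obs(); print(o["ee_pos"],o["tcp_rot"],o["q"].round(1))
p=viewer.camera("wrist"); P=cloud(p,o)
print("tongue",tongue(P,p["color"],(0.6,0.173))); print("top",toppl(P,p["color"],(0.6,0.173),.062))
save("w2.png",p["color"])
E
```

```text
[0.49483147 0.17647615 0.21591605] [-179.89575084   -0.3433513   178.82214009] [19.6  1.3  2.1 91.1  0.  20.8]
tongue (((543.8560180664062, 173.63230895996094), (22.75786590576172, 52.496864318847656), 89.06185150146484), array([[517.4, 162.7],
       [569.9, 161.8],
       [570.3, 184.6],
       [517.8, 185.4]], dtype=float32), np.float64(0.025048158533687526), 1179)
top (((615.8660278320312, 171.49778747558594), (54.97615432739258, 76.08959197998047), 89.90528869628906), np.int64(3668))
```

View pics/w2.png

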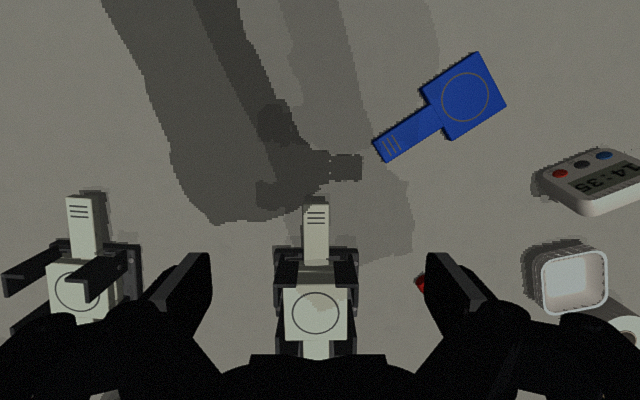

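The close view shows the chosen tongue at (315,230) in front of the 4-plate stack, whose top circle is at (315,313). Its tip is at x = 0.5175, with centre y = 0.174 and yaw 179, and the 23 mm width and 25 mm top height match the spec.

```bash
python3 -c "
from h import *
rel((0.531,0.174,0.035),179)"
```

```text
6.3 off cm now-frame [-3.690e+00 -1.000e-02  1.829e+01] twist [-0.002 -0.004 -0.004] off in goal frame [-3.62 -0.06 18.3 ]
```

Call:
move_arm --offset '[[-1.2,0,4],[-1.2,0,4],[-1.2,0,4],[0,0,3],[0,0,0]]' --twist '[[0,0,0],[0,0,0],[0,0,0],[0,0,0],[0,0,0]]' --grip '[0.8,0.8,0.8,0.8,0.8]'

```text
time: 6.8
ee_pos: [0.5297, 0.1713, 0.0669]
tcp_rot: [-179.9, -0.4, 178.6]
wrist_force: [-0.2, -0.3, 0.5]
opening: 0.0684
grasp_force: 0.0
```

```bash
python3 -c "
from h import *
rel((0.531,0.174,0.035),179)"
```

```text
6.8 off cm now-frame [-0.14  0.28  3.19] twist [-0.003 -0.006 -0.008] off in goal frame [-0.12  0.27  3.19]
```

Call:
move_arm --offset '[[-0.1,0.25,1.2],[0,0,1.0],[0,0,1.0],[0,0,0],[0,0,0]]' --twist '[[0,-0.006,-0.008],[0,0,0],[0,0,0],[0,0,0],[0,0,0]]' --grip '[0.8,0.8,0.8,0.8,0.8]'

```text
time: 7.3
ee_pos: [0.533, 0.1743, 0.0385]
tcp_rot: [-180.0, 0.3, 179.0]
wrist_force: [0.2, -0.2, 0.1]
opening: 0.0682
grasp_force: 0.0
```

Call:
move_arm --offset '[[0,0,0],[0,0,0],[0,0,0],[0,0,0],[0,0,0]]' --twist '[[0,0,0],[0,0,0],[0,0,0],[0,0,0],[0,0,0]]' --grip '[0,0,0,0,0]' --force 60

```text
time: 7.8
ee_pos: [0.5332, 0.1742, 0.0387]
tcp_rot: [-180.0, 0.3, 179.0]
wrist_force: [-1.2, -0.7, 4.4]
opening: 0.0221
grasp_force: 60.7
```

Gripped, but 3.5 mm higher than planned and with little overlap. I'll reopen and go lower.

Call:
move_arm --offset '[[0,0,0],[0,0,0],[0,0,0.2],[0,0,0.2],[0,0,0]]' --twist '[[0,0,0],[0,0,0],[0,0,0],[0,0,0],[0,0,0]]' --grip '[0.5,0.5,0.5,0.5,0.5]'

```text
time: 8.3
ee_pos: [0.5327, 0.1742, 0.0336]
tcp_rot: [-180.0, 0.3, 179.0]
wrist_force: [-0.1, -0.9, -0.5]
opening: 0.043
grasp_force: 0.0
```

Call:
move_arm --offset '[[0,0,0],[0,0,0],[0,0,0],[0,0,0],[0,0,0]]' --twist '[[0,0,0],[0,0,0],[0,0,0],[0,0,0],[0,0,0]]' --grip '[0,0,0,0,0]' --force 60

```text
time: 8.8
ee_pos: [0.533, 0.1743, 0.0343]
tcp_rot: [-180.0, 0.3, 179.0]
wrist_force: [-1.6, -1.5, 2.1]
opening: 0.0225
grasp_force: 60.1
```

Call:
move_arm --offset '[[0.5,0,0],[1,0,0],[1,0,0],[1,0,0],[1,0,0]]' --twist '[[0,0,0],[0,0,0],[0,0,0],[0,0,0],[0,0,0]]' --grip '[0,0,0,0,0]'

```text
time: 9.3
ee_pos: [0.4868, 0.1751, 0.034]
tcp_rot: [-180.0, 0.3, 179.0]
wrist_force: [1.4, 0.9, 1.3]
opening: 0.0224
grasp_force: 60.1
```

```bash
python3 - <<'E'
from h import *
o=bot.get_obs(); print(o["ee_pos"],o["wrist_force"])
p=viewer.camera("wrist"); P=cloud(p,o)
p2=viewer.camera("side")
save("w3.png",np.vstack([p["color"][100:400,100:540],cv2.resize(p2["color"][200:340,200:400],(440,300))]))
E
```

```text
[0.48684411 0.17509461 0.03396134] [1.40844789 0.87982545 1.32404023]
```

View pics/w3.png

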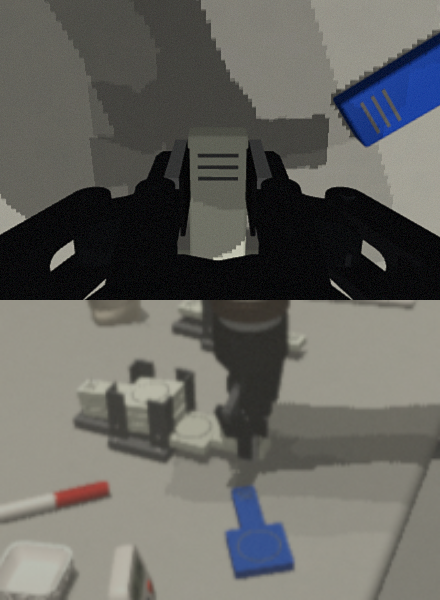

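The wrist view shows the tongue held between the pads. The side view shows the plate sliding out at (195,430) while the stack stays put. Carrying on.

Call:
move_arm --offset '[[1,0,0],[1.2,0,0],[1.2,0,0],[1.2,0,0],[1,0,0]]' --twist '[[0,0,0],[0,0,0],[0,0,0],[0,0,0],[0,0,0]]' --grip '[0,0,0,0,0]'

```text
time: 9.9
ee_pos: [0.4306, 0.176, 0.0334]
tcp_rot: [-180.0, 0.3, 179.0]
wrist_force: [0.1, 0.0, -0.7]
opening: 0.0226
grasp_force: 59.9
```

Call:
move_arm --offset '[[0,0,0],[0,0,-2],[0,0,-4],[0,0,-4.5],[0,0,-4.5]]' --twist '[[0,0,0],[0,0,0],[0,0,0],[0,0,0],[0,0,0]]' --grip '[0,0,0,0,0]'

```text
time: 10.4
ee_pos: [0.4311, 0.1761, 0.1853]
tcp_rot: [-180.0, 0.3, 179.0]
wrist_force: [0.3, -0.5, -0.3]
opening: 0.0221
grasp_force: 59.8
```

```bash
python3 - <<'E'
from h import *
o=bot.get_obs(); print(o["ee_pos"],o["tcp_rot"],o["q"].round(1))
p=viewer.camera("wrist"); P=cloud(p,o)
p2=viewer.camera("side"); P2=cloud(p2)
m=(np.hypot(P2[...,0]-.606,P2[...,1]-.173)<.025)&(p2["color"].min(-1)>110)
print("stack top",np.percentile(P2[m][:,2],[10,50,90]),m.sum())
save("w4.png",np.vstack([p["color"][100:400,100:540],cv2.resize(p2["color"][180:320,200:400],(440,300))]))
E
```

```text
[0.43108342 0.17605787 0.18528544] [-179.9722084     0.29961595  178.96611569] [22.3 -7.7 -9.9 87.5 -0.1 23.3]
stack top [0.04508043 0.04634368 0.04768826] 135
```

View pics/w4.png

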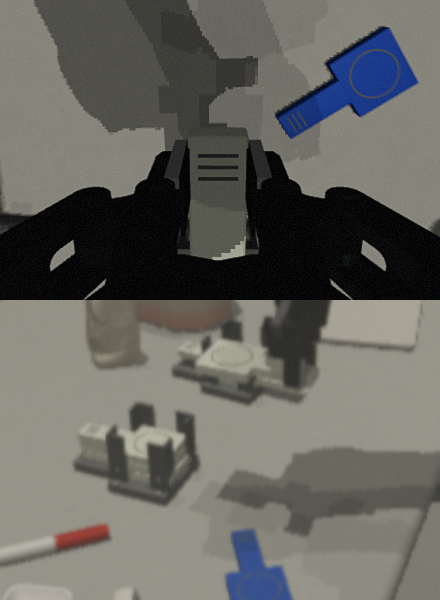

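The wrist view shows the plate firmly held. The side view shows the three remaining plates dropped flat in the magazine at (145,445), with the stack top at about 0.047. Moving to the pan.

Call:
move_arm --offset '[[0,-3,0],[0,-4.5,0],[0,-4.8,0],[0,-4.8,0],[0,-4.8,0]]' --twist '[[0,0,0],[0,0,0],[0,0,0],[0,0,0],[0,0,0]]' --grip '[0,0,0,0,0]'

```text
time: 11.0
ee_pos: [0.427, -0.0446, 0.1835]
tcp_rot: [-180.0, 0.3, 179.0]
wrist_force: [1.5, -0.8, -0.2]
opening: 0.0225
grasp_force: 59.8
```

Call:
move_arm --offset '[[0,-4.8,0],[0,-4.8,0],[0,-4.8,0],[0,-4.5,0],[0,-3,0]]' --twist '[[0,0,0],[0,0,0],[0,0,0],[0,0,0],[0,0,0]]' --grip '[0,0,0,0,0]'

```text
time: 11.5
ee_pos: [0.4228, -0.2647, 0.1832]
tcp_rot: [-180.0, 0.3, 178.9]
wrist_force: [0.6, 0.5, -0.3]
opening: 0.0221
grasp_force: 59.8
```

```bash
python3 - <<'E'
from h import *
rel((0.4245,-0.283,0.042),179)
p2=viewer.camera("side"); P=cloud(p2)
m=(abs(P[...,2]-.012)<.006)&(P[...,1]<-.15)&(P[...,1]>-.42)&(P[...,0]<.62)&(P[...,0]>.35)&(p2["color"].min(-1)>90)
print("pan",cv2.minAreaRect(P[m][:,:2].astype(np.float32)*1000),m.sum())
print(bot.get_obs()["ee_pos"],bot.get_obs()["opening"])
E
```

```text
11.5 off cm now-frame [-0.13 -1.82 14.13] twist [-0.001  0.005 -0.003] off in goal frame [-0.2  -1.83 14.12]
pan ((495.361572265625, -277.6868896484375), (161.97982788085938, 172.34100341796875), 9.149909019470215) 765
[ 0.42283525 -0.26724162  0.18286241] 0.022589526965159538
```

Call:
move_arm --offset '[[-0.1,-0.8,4],[-0.1,-0.6,4],[0,0,3.5],[0,0,1.5],[0,0,0.5]]' --twist '[[0,0.005,0],[0,0,0],[0,0,0],[0,0,0],[0,0,0]]' --grip '[0,0,0,0,0]'

```text
time: 12.05
ee_pos: [0.4246, -0.2753, 0.0473]
tcp_rot: [179.9, -0.1, 179.0]
wrist_force: [0.6, 0.0, -0.1]
opening: 0.0221
grasp_force: 59.8
```

Call:
move_arm --offset '[[0,0,0],[0,0,0]]' --twist '[[0,0,0],[0,0,0]]' --grip '[0,0]'

```text
time: 12.25
ee_pos: [0.4262, -0.2763, 0.0507]
tcp_rot: [-179.9, 0.1, 179.0]
wrist_force: [1.2, -0.2, 0.2]
opening: 0.0221
grasp_force: 59.8
```

Call:
move_arm --offset '[[0,0,0.7],[0,0,0.6],[0,0,0.2],[0,0,0],[0,0,0]]' --twist '[[0,0,0],[0,0,0],[0,0,0],[0,0,0],[0,0,0]]' --grip '[0,0,0,0,0]'

```text
time: 12.75
ee_pos: [0.4253, -0.2758, 0.0339]
tcp_rot: [-180.0, 0.0, 179.0]
wrist_force: [-1.1, -0.0, 1.0]
opening: 0.0226
grasp_force: 60.4
```

Call:
move_arm --offset '[[0,0,0.1],[0,0,0.05],[0,0,0]]' --twist '[[0,0,0],[0,0,0],[0,0,0]]' --grip '[0,0,0]'

```text
time: 13.05
ee_pos: [0.4253, -0.2759, 0.0338]
tcp_rot: [-180.0, 0.0, 179.0]
wrist_force: [-5.1, 4.5, 14.9]
opening: 0.0224
grasp_force: 68.2
```

Contact at 15 N. Releasing and rising.

Call:
move_arm --offset '[[0,0,-0.1],[0,0,0],[0,0,0],[0,0,0],[0,0,0]]' --twist '[[0,0,0],[0,0,0],[0,0,0],[0,0,0],[0,0,0]]' --grip '[0,0.6,0.6,0.6,0.6]'

```text
time: 13.55
ee_pos: [0.4253, -0.2759, 0.0332]
tcp_rot: [-180.0, 0.0, 179.0]
wrist_force: [0.1, 0.4, 0.7]
opening: 0.0512
grasp_force: 0.0
```

Call:
move_arm --offset '[[0,0,-1],[0,0,-3],[0,0,-4],[0,0,-4],[0,0,0]]' --twist '[[0,0,0],[0,0,0],[0,0,0],[0,0,0],[0,0,0]]' --grip '[0.6,0.6,0.6,0.6,0.6]'

```text
time: 14.05
ee_pos: [0.4272, -0.277, 0.1598]
tcp_rot: [-179.7, 0.4, 179.0]
wrist_force: [0.8, -0.5, -1.0]
opening: 0.0514
grasp_force: 0.0
```

```bash
python3 - <<'E'
from h import *
o=bot.get_obs(); print(o["ee_pos"])
p=viewer.camera("wrist"); P=cloud(p,o); c=p["color"].astype(int)
m=(abs(P[...,2]-.024)<.004)&(c.min(-1)>110)&(P[...,1]<-.2)&(P[...,0]>.41)&(P[...,0]<.56)
q=P[m]; print(m.sum(),cv2.minAreaRect(q[:,:2].astype(np.float32)*1000), np.linalg.lstsq(np.c_[q[:,:2]-q[:,:2].mean(0),np.ones(len(q))],q[:,2],rcond=None)[0])
p2=viewer.camera("side")
save("w5.png",np.vstack([p["color"][100:400,100:540],cv2.resize(p2["color"][160:300,220:420],(440,300))]))
E
```

```text
[ 0.4271809  -0.277031    0.15983923]
4863 ((481.114013671875, -277.25335693359375), (55.35158920288086, 87.9517593383789), 89.24137115478516) [0.00018969 0.00082932 0.02268999]
```

View pics/w5.png

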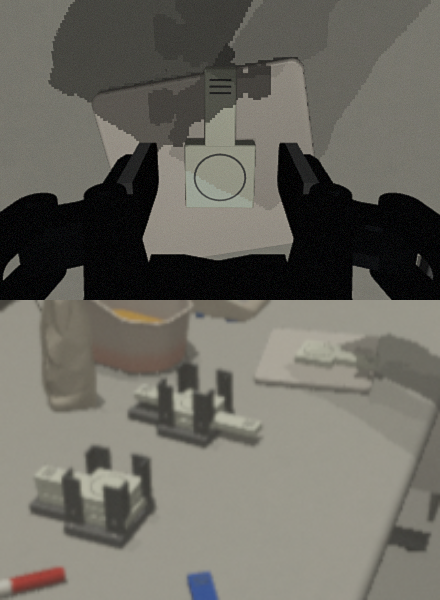

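The plate lies flat and centred on the pan, with the ring at (220,177) and its centre at about (0.497, −0.277). The stack is flat in the full magazine and the other magazine is untouched. Handing in.

```bash
python3 -c "
from h import *
print(bot.job_done())"
```

```text
the job is handed in; nothing more can be done
None
```

I drew the bottom plate out of the fuller magazine and laid it flat on the weighing pan, within about 1 cm of the centre; the three plates above dropped flat into place, the other magazine looks undisturbed, and the job is handed in at about 14 s (no verdict returned).

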